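# Centre a weld sample on the stage and lock the ring with the pin spanner

## Task

Set the T-joint weld sample flat on the stage plate, squarely in the middle between the four stops with even gaps all round, putting it down rather than dropping it, and let go. Then take the pin spanner, put both its prongs into the lock ring's holes and turn the ring clockwise right up to its end stop; finally lay the spanner back on its rest, prongs in the groove, as it was. Do not push the ring with the fingers, and leave the corner joint, vee block, spray can and bracket where they stand.

Things in the scene. Friction and masses are not known exactly. Their poses are not given: they have to be found in the camera images.
- t_joint_center (a point): Steel T-joint sample, 0.3 to 0.65 kg: flat base 90 x 66 x 6 mm with an upright fin (70 long, 8 thick, 50 high) along the MIDDLE of the base; 56 mm high in all. Point: in its middle, half-way up, 28 mm above its underside. x along the fin and the 90 mm side, z up; alike after a half turn. Grip the fin across its 8 mm from above.
- stage_center (a point): Fixed stage: grey base 270 x 150 x 12 mm, aluminium plate at one end, lock ring at the other. Point: middle of the plate's top, 24 mm above the table. Plate 112 (x) by 142 mm (y); x points to the ring. A dark stop block 12 mm high at the middle of each side: inner faces 41 mm off along x, 53 mm along y, so the sample lies with its 90 mm side along y, 8 mm from every stop.
- ring_center (a point): Middle of the top face of the steel lock ring (a disc 104 mm across, 18 mm thick) on the stage base, 30 mm above the table, 145 mm from the plate's middle along the stage's x; the ring's vertical turning axis passes through it. Two through holes in it take the spanner.
- hole_a (a point): Mouth centre of one of the ring's two holes (14 mm diameter, 18 mm deep), 30 mm from the ring's axis, in its top face, 30 mm above the table; turns with the ring.
- hole_b (a point): Mouth centre of the other hole, diametrically opposite, 60 mm from the first.
- lock_ring (a joint): Turn of the lock ring, rad. 0 loosest, 1.1 locked against its hard end stop; grows as the ring turns CLOCKWISE seen from above. Starts between 0 and 0.4. Stiff (about 0.25 N m of friction), stays where it is left.
- spanner_grip (a point): Pin spanner, 0.24 to 0.39 kg: dark bar 88 x 28 x 10 mm, black upright flat grip on it (44 long, 14 thick, 50 high), two prongs below. Point: middle of the grip, 35 mm above the bar's underside, 25 mm below the grip's top. x along bar, grip and prongs, z up; alike after a half turn. Starts on its rest. Grip it across the 14 mm from above.
- prong_a (a point): Tip of one prong of the spanner: 10 mm diameter, 12 mm long below the bar's underside, slightly tapered at the tip, 30 mm from the spanner's middle along its +x.
- prong_b (a point): Tip of the other prong, 30 mm along the spanner's -x.
- rest_top (a point): Spanner rest, fixed: grey base 120 x 60 mm with two rails 120 mm long, 10 mm thick, 18 mm apart, the groove between them 24 mm deep. Point: mid-groove at the height of the rails' top, 30 mm above the table; x along the groove, z up. The spanner's bar lies on the rails, its prongs hanging in the groove.
- l_joint_center (a point): Bystander: a steel corner joint of the same base, 90 x 66 x 6 mm, and the same fin, but the fin stands along one LONG EDGE (29 mm off the middle, +y). Point 28 mm above its underside over the base's middle. x along the fin.
- vee_block_center (a point): Bystander: steel vee block 90 x 60 x 50 mm; point at its middle, 25 mm up.
- spray_can_center (a point): Bystander: grey spray can, 56 mm diameter, 150 mm high, standing; point half-way up.
- angle_bracket_center (a point): Bystander: grey painted steel angle bracket, foot 50 x 50 mm with an upright wall, 110 mm high; point 55 mm up over the foot's middle.
Not all that is in view belongs to the job. What is shaped like the part that bears rest_top but turquoise or yellow is not meant. Leave any yellow look-alike of the part that bears spanner_grip alone.

How it is judged:
On the way, in this order (a step that is already met when the one before it is completed fails the run):
1. the T-joint lies flat, centred and square between the stops, let go and at rest, the ring not yet turned (horizontal distance between t_joint_center and stage_center below 0.005 m and angle between the x axis of t_joint_center and the y axis of stage_center, either way round below 0.08 rad and angle between t_joint_center's own z axis and vertical below 0.06 rad and z of t_joint_center in the frame of stage_center between 0.024 and 0.032 m and contact force between t_joint and the fingers below 0.1 N and linear speed of t_joint below 0.02 m/s and value of joint lock_ring below 0.55 rad), for 0.2 s.
2. both prongs of the spanner are in the ring's holes, the ring not yet turned (((horizontal distance between prong_a and hole_a below 0.006 m and z of prong_a in the frame of hole_a below -0.006 m and horizontal distance between prong_b and hole_b below 0.006 m and z of prong_b in the frame of hole_b below -0.006 m) or (horizontal distance between prong_a and hole_b below 0.006 m and z of prong_a in the frame of hole_b below -0.006 m and horizontal distance between prong_b and hole_a below 0.006 m and z of prong_b in the frame of hole_a below -0.006 m)) and value of joint lock_ring below 0.6 rad), for 0.1 s.
3. the ring is turned to its end stop with both prongs in its holes (((horizontal distance between prong_a and hole_a below 0.006 m and z of prong_a in the frame of hole_a below -0.006 m and horizontal distance between prong_b and hole_b below 0.006 m and z of prong_b in the frame of hole_b below -0.006 m) or (horizontal distance between prong_a and hole_b below 0.006 m and z of prong_a in the frame of hole_b below -0.006 m and horizontal distance between prong_b and hole_a below 0.006 m and z of prong_b in the frame of hole_a below -0.006 m)) and value of joint lock_ring above 1.02 rad), for 0.1 s.
At the end, for the whole second after the job is handed in: The T-joint lies flat on the plate within 5 mm of its middle and 0.08 rad of square (fin across the stage), let go and at rest; the lock ring stands at 1.02 rad or more of its 1.1; the spanner lies upright and at rest on its rest, within 15 mm of the rest's middle and 0.2 rad of the groove (horizontal distance between t_joint_center and stage_center below 0.005 m and angle between the x axis of t_joint_center and the y axis of stage_center, either way round below 0.08 rad and angle between t_joint_center's own z axis and vertical below 0.06 rad and z of t_joint_center in the frame of stage_center between 0.024 and 0.032 m and contact force between t_joint and the fingers below 0.1 N and linear speed of each of t_joint, spanner below 0.02 m/s and value of joint lock_ring above 1.02 rad and horizontal distance between spanner_grip and rest_top below 0.015 m and z of spanner_grip in the frame of rest_top between 0.029 and 0.041 m and angle between spanner_grip's own z axis and vertical below 0.1 rad and angle between the x axis of spanner_grip and the x axis of rest_top, either way round below 0.2 rad); the robot touches nothing.
It fails at once if the corner joint, vee block, spray can or angle bracket is shifted more than 20 mm (distance of any of l_joint_center, vee_block_center, spray_can_center, angle_bracket_center from where it was at the start of the episode above 0.02 m).
It fails at once if the fingers push the lock ring (more than 4 N) (contact force between the fingers and lock_ring above 4 N).
It fails at once if the T-joint is dropped from more than about 20 mm, or thrown (contact force between t_joint and the fingers below 0.1 N and linear speed of t_joint above 0.65 m/s).
It also fails if it takes over 72 s, if anything falls off the work surface, if the arm or the gripper's body presses on something with over 40 N, if the wrist force passes 120 N, or if a joint passes its speed limit or range.

## Robot

A 6-joint arm with a two-finger parallel gripper is mounted at the origin on the work surface. World frame = base frame: x ahead of the robot, y to its left, z up, the work surface at z = 0. Lengths are in m, angles in rad, forces in N, time in s.
With the tool pointing down it reaches from about 0.4 to 0.925 m from the base axis. Payload 3.4 kg.
Tool frame: the origin (TCP) lies at the very end of the fingers, on their centre line; the grasp point (between the pads) lies 19 mm behind it (bot.pinch_z is the distance from the TCP to the grasp point, in m); z points along the fingers, x is the direction in which the jaws open and shut, and the axes are right-handed (so a half turn about z gives the same grasp; the last joint's range is limited). The gripper opens to 85 mm and grips with 20 to 120 N. Pads are 22 mm wide; open, the fingers measure 114 mm over their backs; the gripper's body (76 mm by 85 mm) begins 54 mm behind the grasp point. The pads swing forward as they close: fully open they stand 13 mm farther back than shut.
Start: joints at [1.143, 0.307, 1.506, -0, 1.328, -0.073], TCP at [0.2, 0.539, 0.231] pointing down, gripper open.
Joint ranges: [-3.12, 3.12], [-1.05, 2.28], [0.14, 2.33], [-1.42, 4.57], [0.1, 2.73], [-2.68, 2.68]. Speed limits (rad/s): [2.57, 2.57, 3.14, 3.14, 3.14, 3.14].

## Interface

Orientations are given as [roll, pitch, yaw] about the fixed x, y, z axes, in that order (R = Rz(yaw) Ry(pitch) Rx(roll)).
In Python, from workcell import telemetry, camera, bot gives the robot as it stands.
- The arm moves only by the shell command python3 -m crank 'ROWS' [OPENING]. ROWS is JSON, a list of rows, each a list of 2 entries, a list of its own where there are three numbers: the shift along the tool's x, y, z in m, then the turn about the tool's z in rad. In form: [[[tx, ty, tz], yaw], ...]. A call has exactly 10 rows; each row is the pose to reach, as a shift and turn from the pose commanded when the call began, along the tool's axes at that moment; what a row does not reach only later rows make up. A row lasts 1/8 s, in which the tool goes at most 62.5 mm and 10.7 degrees, less where a joint would pass 70% of its speed; a pose out of reach is approached as far as the arm can. A call with a gripper value outside its range is refused whole. OPENING is the gripper's target within -1 to 1 (fully open at 1, half-way at 0, shut at -1), set as the call begins (- or left out, the last holds). The fingers move at their own pace and stop on an object; the grip force is fixed at half the most. Time passes only in rows, so rows that repeat a pose let the fingers close, or fill a call up. It gives the time, the measured TCP pose, the force and the opening at its end, in the units of the state.
- telemetry.observe(): the state, without advancing time (a new reading comes with each control period).
- camera(name): name is "scene" or "top" or "wrist"; returns a dict with "image" (420x560x3 uint8, red, green, blue), "fx", "fy", "cx", "cy" (pixels), "k1" (the pictures are not rectified: a ray, as slopes to the right and down, at radius r is drawn at 1 + k1 r^2 times it, then the intrinsics apply), "R" (3x3) and "t" (3): a world point X has camera coordinates R X + t. Camera axes: x right, y down, z forward; pixel columns grow to the right and rows downward; lengths in m; the calibration is good to about 2 mm. A picture is of the moment at which its call begins. There is no depth.
- bot.job_done(): hands the job in, once; it reports no verdict.
The state is a dict: "time_s": time; "q": joint angles; "dq": joint speeds; "joint_efforts": joint torques, N m; "ee_pos": TCP position; "tool_rot": TCP orientation; "force": force on the tool from outside, world axes, zero at the start; "ft_torque": the same for the moment, N m; "opening": finger opening in m.
Only numpy, scipy, OpenCV 4.12 (cv2) and the standard library are available. Lean on these libraries where they do the work, as an engineer would, in place of code of your own. Each camera call takes 0.05 s, during which the arm holds its last target.

## Working session

There is one attempt and no reset: what is moved stays moved. The work goes in short steps, Python scripts to look and compute and a shell command to move; the robot and the scene stay as the last step left them, time stands still between calls to the robot, and variables do not carry over. Pictures are saved under pics/ and viewed, and the job is handed in when it is done.

```bash
mkdir -p pics; ls
python3 - <<'E'
from workcell import telemetry,camera,bot
import cv2
print(telemetry.observe())
for n in("scene","top","wrist"):
    c=camera(n); cv2.imwrite(f"pics/{n}0.png",c["image"][:,:,::-1]); print(n,{k:v for k,v in c.items() if k!="image"})
E
```

```text
pics
{'time_s': 0.0, 'q': array([ 1.14252171e+00,  3.07543354e-01,  1.50768913e+00, -1.28435343e-05,
        1.32836286e+00, -7.34965525e-02]), 'dq': array([ 4.63974194e-05,  8.02175207e-04, -1.34230674e-03, -7.39032628e-04,
       -2.50723263e-04, -1.52686686e-04]), 'joint_efforts': array([-2.88421899e-03, -4.57532859e+01, -2.51921976e+01, -5.53409700e-04,
        1.31886234e-02, -8.10080792e-06]), 'ee_pos': array([0.19948079, 0.53854751, 0.23039206]), 'tool_rot': array([-3.14145802e+00,  1.99819235e-03,  1.21602150e+00]), 'force': array([ 0.38405474, -0.64751705, -0.23493098]), 'ft_torque': array([-0.01594508,  0.00168862,  0.03644419]), 'opening': 0.08560551557771495}
scene {'fx': 492.40887465737853, 'fy': 492.40887465737853, 'cx': 277.73120418960457, 'cy': 204.74758720627173, 'k1': -0.085880007275467, 'R': array([[ 0.54883699,  0.83590486, -0.00640477],
       [ 0.69232287, -0.45883135, -0.55692265],
       [-0.46847306,  0.30122559, -0.83053967]]), 't': array([-0.23436459, -0.34103903,  1.86834522])}
top {'fx': 506.7309870816115, 'fy': 506.7309870816115, 'cx': 270.1118879249585, 'cy': 205.87573903344233, 'k1': 0.023975722023521, 'R': array([[-0.01589125, -0.99984747,  0.00724587],
       [-0.98612386,  0.01447464, -0.16537901],
       [ 0.1652489 , -0.00977341, -0.98620347]]), 't': array([-0.0557851 ,  0.54550688,  1.31245673])}
wrist {'fx': 362.01841162907465, 'fy': 362.01841162907465, 'cx': 280.3392907454875, 'cy': 203.67142573266472, 'k1': -0.0793891177809179, 'R': array([[ 0.34740492,  0.93771363, -0.00172351],
       [ 0.89522331, -0.33111493,  0.29822497],
       [ 0.27907894, -0.10514775, -0.95449405]]), 't': array([-0.57310451, -0.03991192,  0.38027178])}
```

View pics/scene0.png

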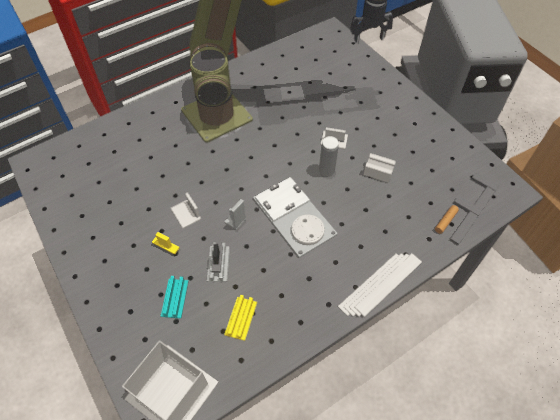

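View pics/top0.png

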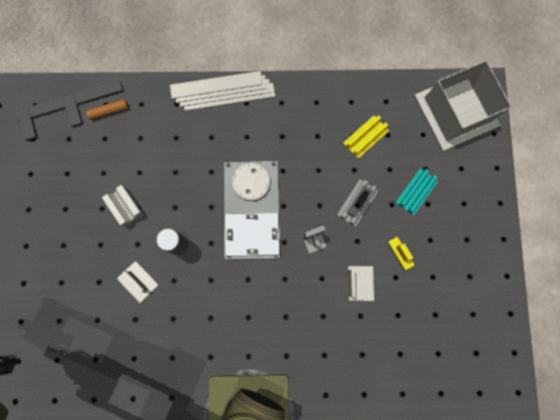

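View pics/wrist0.png

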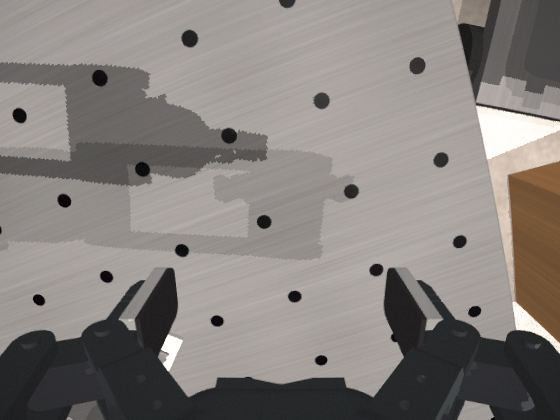

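```bash
cat > h.py <<'E'
import numpy as np, cv2
from workcell import telemetry,camera,bot
def ray(c,u,v):
    x=(u-c["cx"])/c["fx"]; y=(v-c["cy"])/c["fy"]; rd=np.hypot(x,y); r=rd
    for _ in range(30): r=rd/(1+c["k1"]*r*r)
    s=r/rd if rd>0 else 1
    d=c["R"].T@np.array([x*s,y*s,1]); o=-c["R"].T@c["t"]; return o,d
def at(c,u,v,z):
    o,d=ray(c,u,v); return o+d*(z-o[2])/d[2]
def proj(c,X):
    p=c["R"]@np.array(X,float)+c["t"]; x,y=p[0]/p[2],p[1]/p[2]; k=1+c["k1"]*(x*x+y*y)
    return c["cx"]+c["fx"]*x*k, c["cy"]+c["fy"]*y*k
def snap(n,name):
    c=camera(n); cv2.imwrite(f"pics/{name}.png",c["image"][:,:,::-1])
    import pickle; pickle.dump(c,open(f"pics/{name}.pkl","wb")); return c
def load(name):
    import pickle; return pickle.load(open(f"pics/{name}.pkl","rb"))
def crop(name,u0,v0,w,h,k,out):
    im=cv2.imread(f"pics/{name}.png")[v0:v0+h,u0:u0+w]
    cv2.imwrite(f"pics/{out}.png",cv2.resize(im,None,fx=k,fy=k,interpolation=cv2.INTER_CUBIC))
def totool(P,yaw=0,):
    "shift in tool axes (tool pointing straight down) from current pose to world P"
    s=telemetry.observe(); from scipy.spatial.transform import Rotation as Ro
    R=Ro.from_euler('xyz',s["tool_rot"]).as_matrix(); return R.T@(np.array(P)-s["ee_pos"])
E
python3 - <<'E'
from h import *
t=snap("top","t1"); s=snap("scene","s1")
crop("t1",90,150,360,160,2,"a"); 
im=[cv2.resize(cv2.imread("pics/t1.png")[v:v+66,u:u+66],(396,396),interpolation=2) for u,v in((105,250),(328,250))]
cv2.imwrite("pics/b.png",np.hstack(im))
for n,u,v,z in[("A",137,282,.03),("B",361,283,.03),("plate",252,234,.024),("ring",251,181,.03),("rest",358,202,.03),("vee",122,205,.03),("can",168,239,.15),("br",316,240,.05)]: print(n,at(t,u,v,z).round(3))
E
```

```text
A [0.349 0.29  0.03 ]
B [ 0.337 -0.301  0.03 ]
plate [ 0.472 -0.014  0.024]
ring [ 0.617 -0.013  0.03 ]
rest [ 0.554 -0.303  0.03 ]
vee [0.555 0.336 0.03 ]
can [0.449 0.187 0.15 ]
br [ 0.451 -0.184  0.05 ]
```

View pics/a.png

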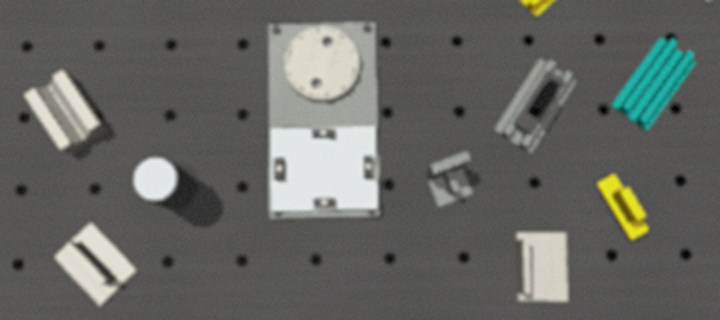

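View pics/b.png

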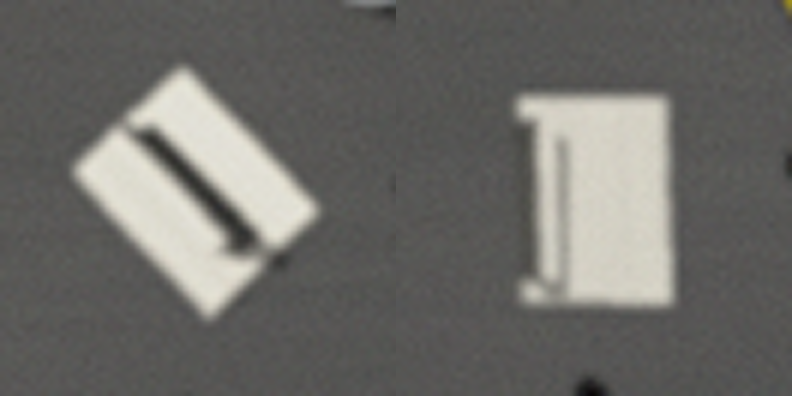

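Run:
```python
from h import *
t=load("t1")
P=[at(t,105+u/6,250+v/6,.006) for u,v in((183,66),(320,210),(208,320),(73,172))]
P=np.array(P); print(P.round(4)); m=P.mean(0); print("ctr",m, "sides",[np.linalg.norm(P[i]-P[i-1]).round(4) for i in range(4)])
d=(P[0]-P[1]+P[3]-P[2]); print("fin ang",np.arctan2(d[1],d[0]))
print("top of fin ctr proj",proj(t,[m[0],m[1],.056]))
w=camera("wrist"); print("wrist cam pos",-w["R"].T@w["t"], "axis", w["R"][2])
for zz in (.20,): print(totool([m[0],m[1],zz]))
```

```text
[[0.4057 0.3012 0.006 ]
 [0.3406 0.2385 0.006 ]
 [0.2933 0.2869 0.006 ]
 [0.3593 0.3488 0.006 ]]
ctr [0.34974472 0.29383618 0.006     ] sides [np.float64(0.0664), np.float64(0.0904), np.float64(0.0677), np.float64(0.0905)]
fin ang 0.7601938048160517
top of fin ctr proj (np.float64(132.8087119158049), np.float64(281.58853354163796))
wrist cam pos [0.12878287 0.56435077 0.37425533] axis [ 0.2794211  -0.10439884 -0.95447616]
[-0.17771771  0.22586352  0.03108774]
```

```bash
python3 -m crank '[[[-0.04,0.05,0],0.18],[[-0.08,0.1,0],0.36],[[-0.12,0.15,0.01],0.54],[[-0.15,0.19,0.02],0.72],[[-0.178,0.226,0.03],0.9],[[-0.178,0.226,0.03],1.08],[[-0.178,0.226,0.03],1.26],[[-0.178,0.226,0.03],1.44],[[-0.178,0.226,0.03],1.62],[[-0.178,0.226,0.03],1.8]]' 1
python3 - <<'E'
from h import *
w=snap("wrist","w1"); s=telemetry.observe(); print(s["ee_pos"],s["tool_rot"],s["q"])
E
```

```text
time_s: 1.55
ee_pos: [0.3498, 0.2937, 0.2013]
tool_rot: [-3.142, 0.0, -0.59]
force: [-1.4, -0.4, -0.7]
opening: 0.0853
[0.34986399 0.29371722 0.20136382] [-3.14148562e+00 -7.44523987e-06 -5.95271245e-01] [6.05839604e-01 1.69604449e-01 1.78386300e+00 3.42050115e-05
 1.18802271e+00 1.20109807e+00]
```

View pics/w1.png

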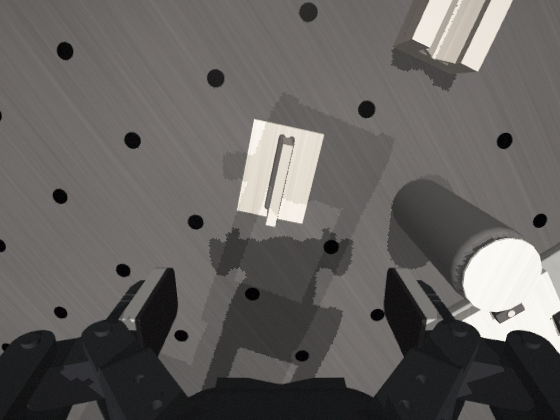

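Run:
```python
from h import *
crop("w1",220,105,120,135,5,"c")
```

```text
(no output)
```

View pics/c.png

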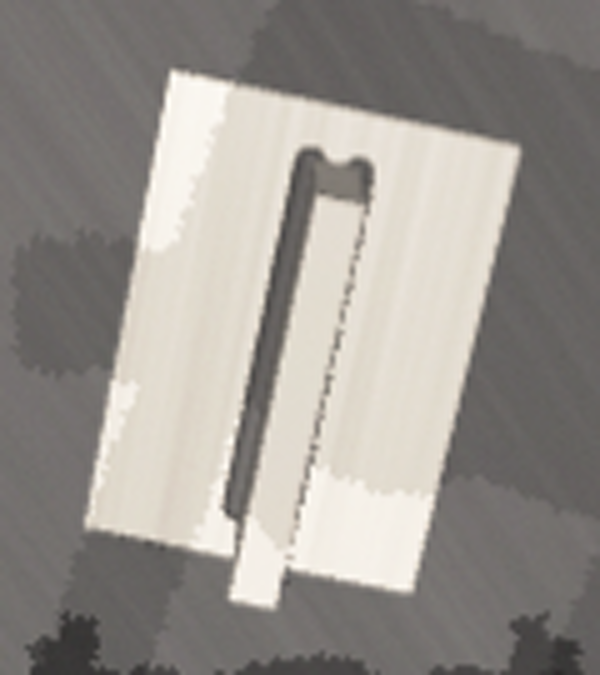

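The fin stands mid-base here (fin top (283,146)–(271,226) px), so this is the T-joint; the other piece at top-image (361,283) has its fin on an edge, so it is the corner joint.

Run:
```python
from h import *
w=load("w1"); f=lambda L,z:np.array([at(w,220+u/5,105+v/5,z) for u,v in L])
B=f([(172,70),(520,148),(414,592),(87,528)],.006); F=f([(318,196),(365,206),(277,608),(230,600)],.056)
for P in(B,F):
    d=P[0]-P[3]+P[1]-P[2]; print(P.mean(0).round(4),[np.linalg.norm(P[i]-P[i-1]).round(4) for i in range(4)],np.arctan2(d[1],d[0]).round(4))
m=B.mean(0)
print(totool([m[0],m[1],.02]),telemetry.observe()["tool_rot"][2])
```

```text
[0.3501 0.2935 0.006 ] [np.float64(0.0905), np.float64(0.0659), np.float64(0.0897), np.float64(0.0662)] 0.7754
[0.35   0.2935 0.056 ] [np.float64(0.0702), np.float64(0.0077), np.float64(0.07), np.float64(0.0081)] 0.7715
[3.27608740e-04 4.27604598e-05 1.81363818e-01] -0.5952712452791722
```

```bash
python3 -m crank '[[[0,0,0],0.1],[[0,0,0.03],0.2],[[0,0,0.07],0.202],[[0,0,0.11],0.202],[[0,0,0.14],0.202],[[0,0,0.16],0.202],[[0,0,0.175],0.202],[[0,0,0.181],0.202],[[0,0,0.181],0.202],[[0,0,0.181],0.202]]' 1
python3 - <<'E'
from h import *
s=telemetry.observe(); print(s["ee_pos"],s["tool_rot"],s["force"])
E
```

```text
time_s: 2.85
ee_pos: [0.3503, 0.2941, 0.0209]
tool_rot: [-3.14, -0.0, -0.785]
force: [0.8, 0.1, -0.3]
opening: 0.0852
[0.35034861 0.29408633 0.02085202] [-3.14036694e+00 -2.50979260e-04 -7.85408136e-01] [ 0.80614489  0.11921732 -0.29145915]
```

Close (with a slight extra turn first), then lift in the next call.

```bash
python3 -m crank '[[[0,-0.0005,0],0.01],[[0,-0.0005,0],0.01],[[0,-0.0005,0],0.01],[[0,-0.0005,0],0.01],[[0,-0.0005,0],0.01],[[0,-0.0005,0],0.01],[[0,-0.0005,0],0.01],[[0,-0.0005,0],0.01],[[0,-0.0005,0],0.01],[[0,-0.0005,0],0.01]]' -1
python3 - <<'E'
from h import *
s=telemetry.observe(); print(s["ee_pos"],s["tool_rot"],s["force"])
t=load("t1"); im=cv2.imread("pics/t1.png")[155:270,215:290]; cv2.imwrite("pics/st.png",cv2.resize(im,None,fx=5,fy=5,interpolation=2))
E
```

```text
time_s: 4.1
ee_pos: [0.3501, 0.2942, 0.0205]
tool_rot: [-3.141, 0.0, -0.796]
force: [-1.4, 0.3, 5.1]
opening: 0.0073
[0.3501471  0.29422167 0.02047968] [-3.14145998e+00  1.49797638e-04 -7.96080375e-01] [-1.38718021  0.287972    5.13477964]
```

View pics/st.png

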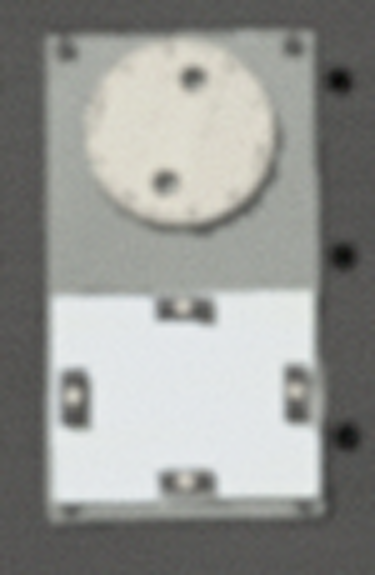

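```bash
python3 -m crank '[[[0,0,-0.02],0],[[0,0,-0.06],0],[[0,0,-0.11],0],[[0,0,-0.16],0],[[0.02,0,-0.2],0],[[0.06,0.01,-0.22],-0.18],[[0.11,0.02,-0.22],-0.36],[[0.16,0.035,-0.22],-0.54],[[0.2,0.045,-0.22],-0.72],[[0.222,0.05,-0.22],-0.796]]' -1
python3 - <<'E'
from h import *
w=snap("wrist","w2"); s=telemetry.observe(); print(s["ee_pos"],s["tool_rot"],s["force"],s["opening"],s["q"][5])
E
```

```text
time_s: 5.35
ee_pos: [0.4698, 0.098, 0.2389]
tool_rot: [3.14, 0.002, 0.002]
force: [0.3, 0.5, -5.0]
opening: 0.0073
[0.47147019 0.09609482 0.23889646] [3.13760534e+00 6.78384852e-04 3.79854839e-03] [ 1.40486217 -3.32191852 -4.22514994] 0.0074431196208867715 0.11356402856124205
```

View pics/w2.png

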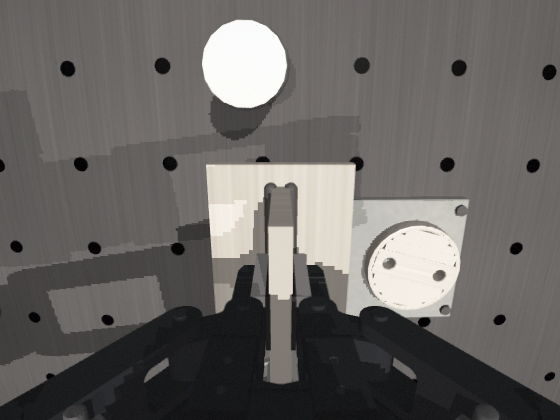

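```bash
python3 -m crank '[[[0,0.03,0],0],[[0,0.08,0],0],[[0,0.13,0],0],[[0,0.18,0],0],[[0,0.22,0],0],[[0,0.25,0],0],[[0,0.27,0],0],[[0,0.27,0],0],[[0,0.27,0],0],[[0,0.27,0],0]]' -1
python3 - <<'E'
from h import *
w=snap("wrist","w3"); s=telemetry.observe(); print(s["ee_pos"],s["tool_rot"],s["force"],s["opening"])
E
```

```text
time_s: 6.65
ee_pos: [0.4696, -0.1683, 0.2402]
tool_rot: [-3.141, 0.0, 0.001]
force: [-0.5, 0.8, -4.3]
opening: 0.0072
[ 0.46970972 -0.16840261  0.24026837] [-3.14114994e+00  2.06727921e-04  1.33319043e-03] [ 0.25706346 -0.17539492 -4.48132255] 0.007325547769444942
```

View pics/w3.png

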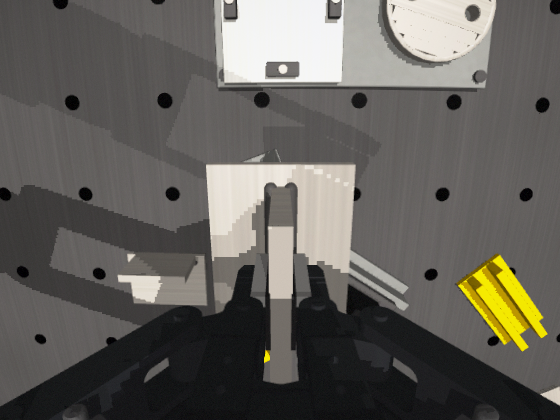

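```bash
python3 -m crank '[[[0,-0.03,0],0],[[0,-0.065,0],0],[[0,-0.065,0],0],[[0,-0.065,0],0],[[0,-0.065,0],0],[[0,-0.065,0],0],[[0,-0.065,0],0],[[0,-0.065,0],0],[[0,-0.065,0],0],[[0,-0.065,0],0]]' -1
python3 - <<'E'
from h import *
w=snap("wrist","w4"); s=telemetry.observe(); print(s["ee_pos"],s["tool_rot"],s["force"],s["opening"])
crop("w4",200,0,160,165,4,"d1"); crop("w4",200,140,170,180,4,"d2"); crop("w4",340,20,150,150,4,"d3")
E
```

```text
time_s: 7.95
ee_pos: [0.4698, -0.1045, 0.2403]
tool_rot: [3.142, 0.0, -0.0]
force: [-0.4, -0.4, -5.0]
opening: 0.0068
[ 0.46980894 -0.10451585  0.24031044] [-3.14158802e+00 -1.80222163e-05 -2.85997524e-05] [ 0.75351935  0.33516157 -4.80820922] 0.007264523742194518
```

View pics/w4.png

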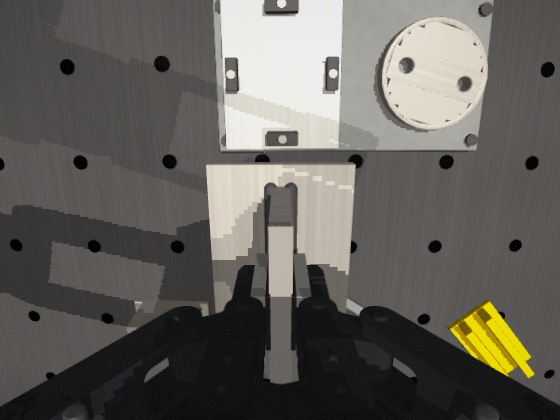

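View pics/d1.png

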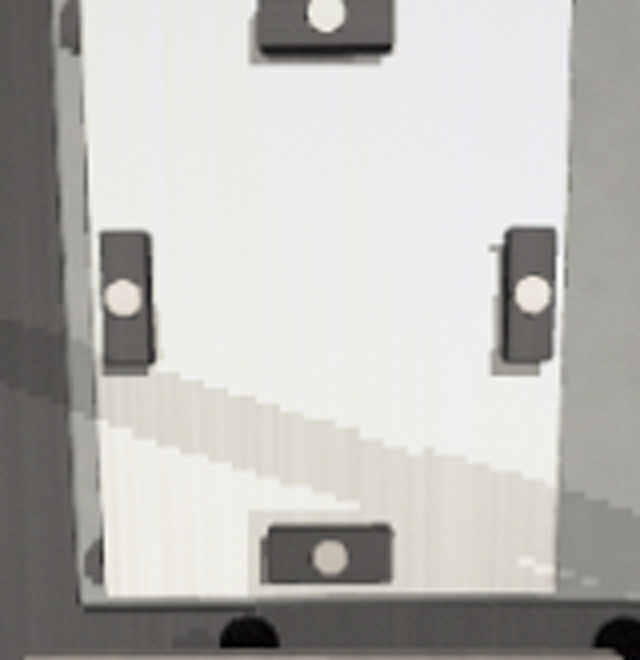

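View pics/d2.png

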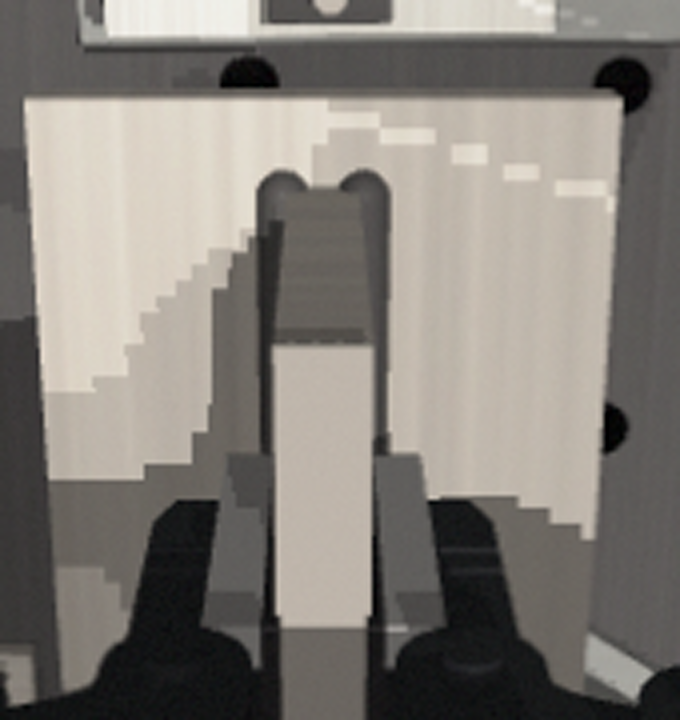

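View pics/d3.png

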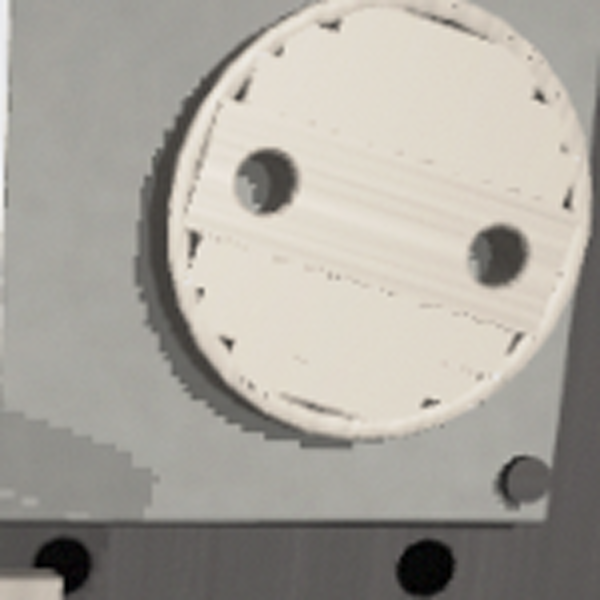

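Run:
```python
from h import *
w=load("w4"); e=np.array([.4698,-.1045,.2403])
S=[at(w,200+u/4,v/4,.036) for u,v in((122,298),(533,294),(327,14),(330,558))]
print(np.round(S,4)); print("ctr lr",(S[0]+S[1])/2,"tb",(S[2]+S[3])/2, np.linalg.norm(S[0]-S[1]),np.linalg.norm(S[2]-S[3]))
d=S[1]-S[0]; d2=S[2]-S[3]; print("ang",np.arctan2(d[1],d[0]),np.arctan2(-d2[0],d2[1]))
P=[at(w,200+u/4,v/4,.036) for u,v in((153,297),(503,294),(325,53),(327,524))]
print("inner faces",np.round(P,4))
H=[at(w,340+u/4,20+v/4,.030) for u,v in((267,181),(498,255))]
m=sum(H)/2; print("holes",np.round(H,4),m,np.linalg.norm(H[0]-H[1])); d=H[1]-H[0]; print("hole ang",np.arctan2(d[1],d[0]))
C=(S[0]+S[1]+S[2]+S[3])/4; d=m-C; print("stage->ring",np.linalg.norm(d[:2]),np.arctan2(d[1],d[0]))
zb=.2403-.0205+.006
B=[at(w,200+u/4,140+v/4,zb) for u,v in((25,98),(622,98),(600,490),(50,490))]; print("T base",np.round(B,4)-e)
F=np.array([at(w,200+u/4,140+v/4,zb+.05) for u,v in((272,345),(373,345),(370,625),(275,625))]); print("fin",F.round(4)-e,F.mean(0)-e)
```

```text
[[ 0.4248 -0.0142  0.036 ]
 [ 0.5188 -0.0134  0.036 ]
 [ 0.4716  0.0459  0.036 ]
 [ 0.4724 -0.0738  0.036 ]]
ctr lr [ 0.47177349 -0.01379784  0.036     ] tb [ 0.4720299 -0.0139898  0.036    ] 0.09400818067406232 0.119694996199445
ang 0.009524091387880412 0.006837607762221488
inner faces [[ 0.4319 -0.0141  0.036 ]
 [ 0.5119 -0.0134  0.036 ]
 [ 0.4712  0.0378  0.036 ]
 [ 0.4717 -0.0658  0.036 ]]
holes [[ 0.5883 -0.0047  0.03  ]
 [ 0.6462 -0.02    0.03  ]] [ 0.61724278 -0.01236378  0.03      ] 0.05986754203737313
hole ang -0.25960873013103153
stage->ring 0.14534914228650372 0.010526881506597419
T base [[-0.0323  0.0439 -0.0145]
 [ 0.0339  0.0439 -0.0145]
 [ 0.0343 -0.0041 -0.0145]
 [-0.0323 -0.0041 -0.0145]]
fin [[-0.0034  0.0338  0.0355]
 [ 0.0047  0.0338  0.0355]
 [ 0.0047  0.0082  0.0355]
 [-0.0034  0.0082  0.0355]] [0.00065398 0.02101118 0.0355    ]
```

```bash
python3 -m crank '[[[0.0015,-0.03,0],-0.009],[[0.0015,-0.07,0],-0.009],[[0.0015,-0.0915,0.02],-0.009],[[0.0015,-0.0915,0.06],-0.009],[[0.0015,-0.0915,0.1],-0.009],[[0.0015,-0.0915,0.135],-0.009],[[0.0015,-0.0915,0.16],-0.009],[[0.0015,-0.0915,0.178],-0.009],[[0.0015,-0.0915,0.185],-0.009],[[0.0015,-0.0915,0.185],-0.009]]' -1
python3 - <<'E'
from h import *
w=snap("wrist","w5"); s=telemetry.observe(); print(s["ee_pos"],s["tool_rot"],s["force"],s["opening"])
E
```

```text
time_s: 9.25
ee_pos: [0.4715, -0.013, 0.0553]
tool_rot: [-3.142, 0.0, 0.009]
force: [0.4, -0.1, -4.3]
opening: 0.0073
[ 0.47191728 -0.0130551   0.05571296] [ 3.14147820e+00 -8.35535917e-04  9.02892034e-03] [ 0.65343015 -0.37949664 -3.9141184 ] 0.007242171086512752
```

View pics/w5.png

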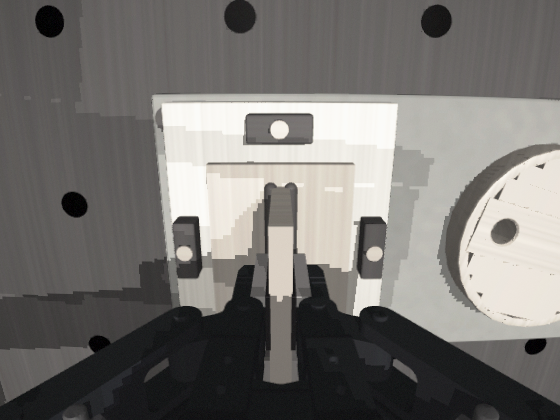

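Run:
```python
from h import *
w=load("w5"); crop("w5",150,90,260,210,3,"e")
```

```text
(no output)
```

View pics/e.png

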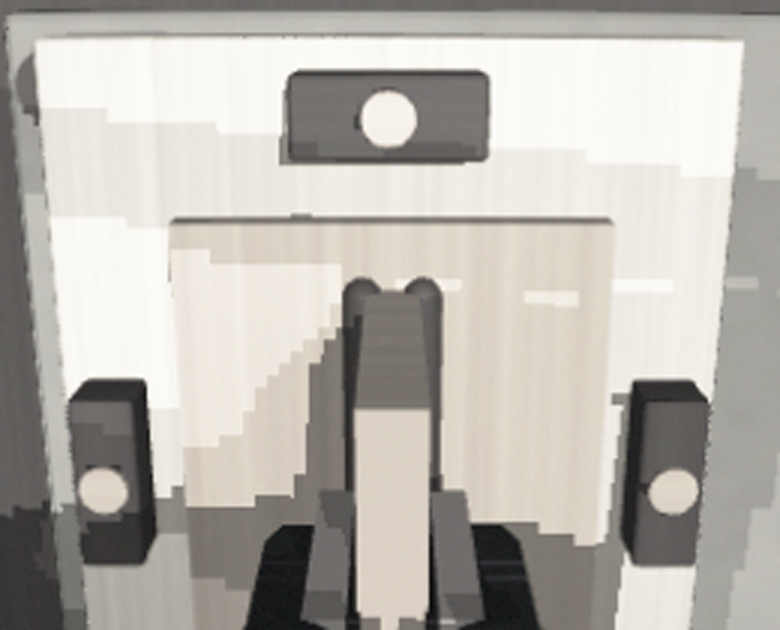

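Run:
```python
from h import *
w=load("w5"); f=lambda u,v,z: at(w,150+u/3,90+v/3,z)
S=[f(102,491,.036),f(673,491,.036),f(388,119,.036)]; print(np.round(S,4),(S[0]+S[1])/2)
B=[f(*p,.0407) for p in((171,219),(613,219),(605,490),(186,490))]; print(np.round(B,4),"x ctr",(B[0]+B[1])/2,(B[2]+B[3])/2)
print("stage y from top stop",S[2][1]-.06,"T y ctr",(B[0]+B[1])[1]/2-.045)
F=[f(*p,.0907) for p in((356,408),(430,408),(425,590),(357,590))]; print("fin",(F[0]+F[1])/2,(F[2]+F[3])/2)
```

```text
[[ 0.4244 -0.0152  0.036 ]
 [ 0.5187 -0.0143  0.036 ]
 [ 0.4711  0.0457  0.036 ]] [ 0.47151916 -0.01472014  0.036     ]
[[ 0.4392  0.0313  0.0407]
 [ 0.5045  0.0319  0.0407]
 [ 0.5063 -0.0119  0.0407]
 [ 0.4393 -0.0125  0.0407]] x ctr [0.47183669 0.03161004 0.0407    ] [ 0.47280813 -0.01224556  0.0407    ]
stage y from top stop -0.014347152879484341 T y ctr -0.01338996490199474
fin [0.47200676 0.02087965 0.0907    ] [ 0.47199235 -0.00106383  0.0907    ]
```

```bash
python3 -m crank '[[[-0.0004,0.0007,0.002],0],[[-0.0004,0.0007,0.004],0],[[-0.0004,0.0007,0.006],0],[[-0.0004,0.0007,0.008],0],[[-0.0004,0.0007,0.009],0],[[-0.0004,0.0007,0.0095],0],[[-0.0004,0.0007,0.010],0],[[-0.0004,0.0007,0.0105],0],[[-0.0004,0.0007,0.0105],0],[[-0.0004,0.0007,0.0105],0]]' -1
python3 - <<'E'
from h import *
s=telemetry.observe(); print(s["ee_pos"],s["tool_rot"],s["force"],s["opening"])
E
```

```text
time_s: 10.55
ee_pos: [0.4709, -0.0137, 0.0448]
tool_rot: [3.142, -0.0, 0.009]
force: [-0.0, -0.6, -4.8]
opening: 0.0074
[ 0.47092562 -0.01369528  0.04482821] [ 3.14157980e+00 -4.28529522e-05  9.00980077e-03] [-0.0115655  -0.62697662 -4.83130627] 0.007430273482989244
```

```bash
python3 -m crank '[[[0,0,0.0003],0],[[0,0,0.0006],0],[[0,0,0.0008],0],[[0,0,0.001],0],[[0,0,0.001],0],[[0,0,0.001],0],[[0,0,0.001],0],[[0,0,0.001],0],[[0,0,0.001],0],[[0,0,0.001],0]]' -1
```

```text
time_s: 11.8
ee_pos: [0.471, -0.0137, 0.0445]
tool_rot: [3.142, -0.001, 0.009]
force: [-1.9, -0.4, 6.6]
opening: 0.0069
```

```bash
python3 -m crank '[[[0,0,-0.0006],0],[[0,0,-0.0006],0],[[0,0,-0.0006],0],[[0,0,-0.0006],0],[[0,0,-0.005],0],[[0,0,-0.02],0],[[0,0,-0.05],0],[[0,0,-0.1],0],[[0,0,-0.15],0],[[0,0,-0.18],0]]' 0
python3 - <<'E'
from h import *
w=snap("wrist","w6"); s=telemetry.observe(); print(s["ee_pos"],s["tool_rot"],s["force"],s["opening"])
E
```

```text
time_s: 13.05
ee_pos: [0.4718, -0.0138, 0.2268]
tool_rot: [3.141, -0.004, 0.009]
force: [0.7, 0.1, -0.1]
opening: 0.0426
[ 0.47377272 -0.01400916  0.22996833] [ 3.14035276 -0.00960497  0.00910983] [2.06825222 0.82453973 1.43983377] 0.04272862143708797
```

View pics/w6.png

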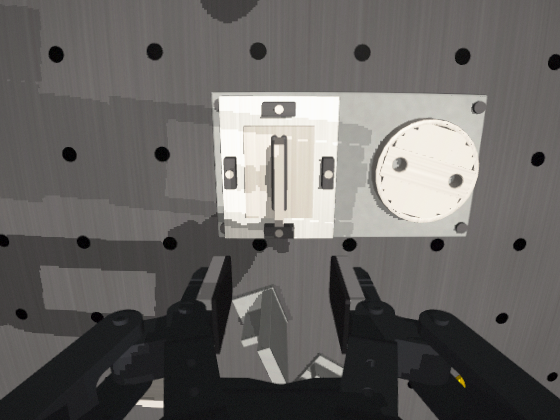

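Run:
```python
from h import *
crop("w6",205,85,145,160,4,"f")
crop("w6",360,105,130,125,4,"g")
```

```text
(no output)
```

View pics/f.png

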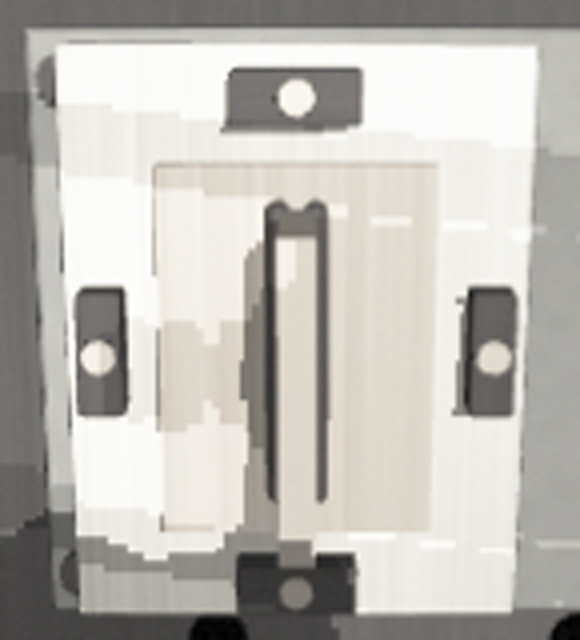

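View pics/g.png

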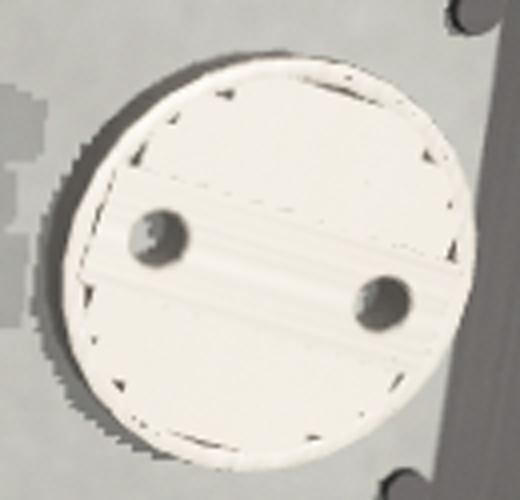

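Run:
```python
from h import *
w=load("w6"); f=lambda u,v,z: at(w,205+u/4,85+v/4,z)
S=np.array([f(98,358,.036),f(493,358,.036),f(297,98,.036),f(295,593,.036)]); print(S.round(4),S[:2].mean(0),S[2:].mean(0))
B=np.array([f(*p,.030) for p in((155,164),(438,164),(429,531),(164,531))]); print(B.round(4),B.mean(0))
d=B[0]-B[3]+B[1]-B[2];print("T ang",np.arctan2(-d[0],d[1]))
d=S[2]-S[3];e=S[1]-S[0];print("stage ang",np.arctan2(-d[0],d[1]),np.arctan2(e[1],e[0]))
F=np.array([f(*p,.08) for p in((276,237),(316,237),(313,539),(279,539))]);print("fin",F.mean(0))
h=[at(w,360+u/4,105+v/4,.03) for u,v in((159,238),(383,303))];m=(h[0]+h[1])/2;d=h[1]-h[0];print("ring",m,np.arctan2(d[1],d[0]),np.linalg.norm(d))
t=load("t1")
im=cv2.imread("pics/t1.png")[175:230,330:390]; cv2.imwrite("pics/sp.png",cv2.resize(im,None,fx=8,fy=8,interpolation=2))
```

```text
[[ 0.4251 -0.0147  0.036 ]
 [ 0.5184 -0.014   0.036 ]
 [ 0.4716  0.0455  0.036 ]
 [ 0.4721 -0.074   0.036 ]] [ 0.47177848 -0.01434645  0.036     ] [ 0.47186089 -0.01427937  0.036     ]
[[ 0.4389  0.03    0.03  ]
 [ 0.5044  0.0306  0.03  ]
 [ 0.5054 -0.0596  0.03  ]
 [ 0.4393 -0.0601  0.03  ]] [ 0.4720115  -0.01477186  0.03      ]
T ang 0.008071078543478504
stage ang 0.004010627584844345 0.0080555062344673
fin [ 0.47183224 -0.01172388  0.08      ]
ring [ 0.61716031 -0.01238509  0.03      ] -0.25806327475851065 0.060224911953208775
```

View pics/sp.png

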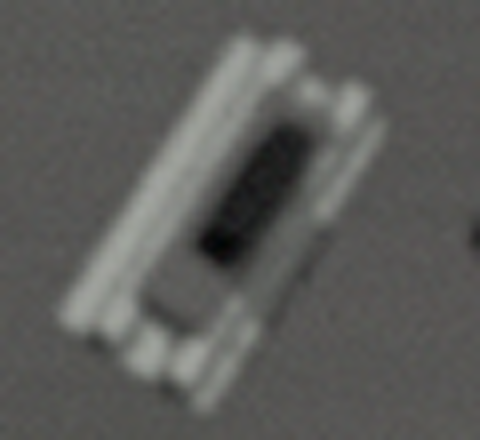

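```bash
python3 -m crank '[[[0.005,0.03,-0.01],-0.17],[[0.02,0.08,-0.015],-0.35],[[0.035,0.13,-0.015],-0.53],[[0.05,0.18,-0.015],-0.71],[[0.065,0.23,-0.015],-0.89],[[0.079,0.27,-0.015],-1.03],[[0.079,0.29,-0.015],-1.03],[[0.079,0.29,-0.015],-1.03],[[0.079,0.29,-0.015],-1.03],[[0.079,0.29,-0.015],-1.03]]' 1
python3 - <<'E'
from h import *
w=snap("wrist","w7"); s=telemetry.observe(); print(s["ee_pos"],s["tool_rot"],s["force"],s["opening"])
crop("w7",200,90,180,170,4,"g")
E
```

```text
time_s: 14.35
ee_pos: [0.5522, -0.3013, 0.2391]
tool_rot: [-3.141, -0.0, 1.04]
force: [-0.6, 0.1, 0.1]
opening: 0.0855
[ 0.55231913 -0.30144475  0.2391794 ] [-3.14148244e+00 -2.98082729e-04  1.04007144e+00] [-0.40847926  0.21878996  0.24726771] 0.08549991094062762
```

View pics/w7.png

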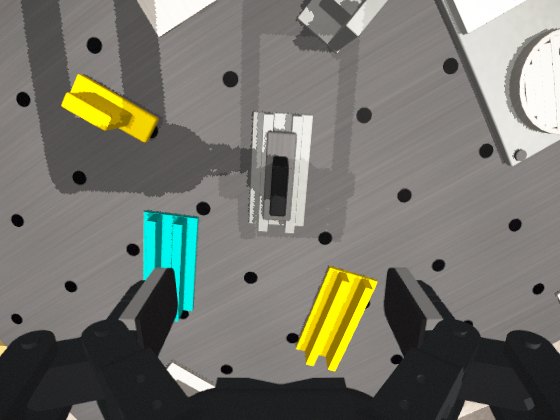

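View pics/g.png

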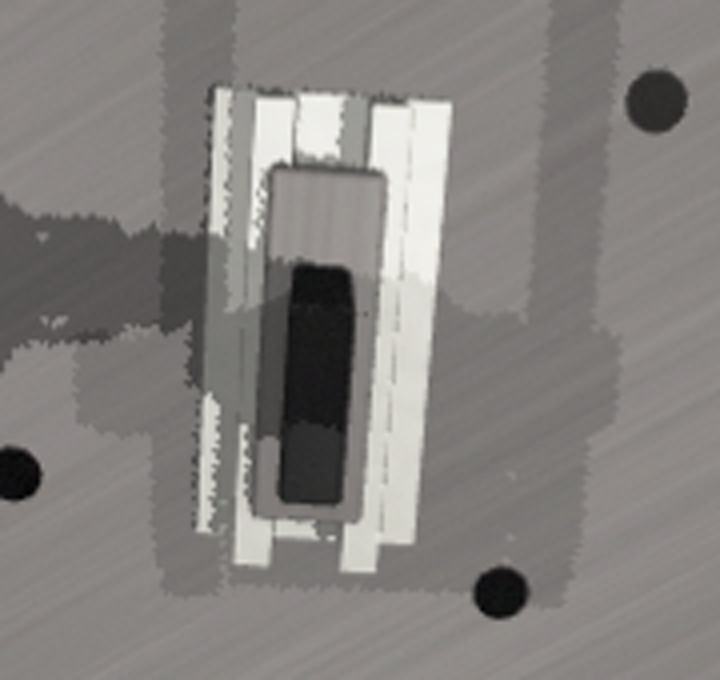

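Run:
```python
from h import *
w=load("w7"); f=lambda L,z: np.array([at(w,200+u/4,90+v/4,z) for u,v in L])
for n,L,z in(("bar",[(270,168),(386,175),(360,520),(253,515)],.04),("rails",[(255,95),(409,102),(378,573),(235,563)],.03),("grip",[(289,304),(353,310),(342,504),(279,500)],.09)):
    P=f(L,z); d=P[0]-P[3]+P[1]-P[2]; print(n,P.mean(0).round(4),[np.linalg.norm(P[i]-P[i-1]).round(4) for i in range(4)],np.arctan2(d[1],d[0]).round(4))
```

```text
bar [ 0.5559 -0.3054  0.04  ] [np.float64(0.0863), np.float64(0.0272), np.float64(0.0861), np.float64(0.0269)] 2.5493
rails [ 0.5568 -0.3054  0.03  ] [np.float64(0.1195), np.float64(0.0367), np.float64(0.1206), np.float64(0.0375)] 2.5572
grip [ 0.5561 -0.3057  0.09  ] [np.float64(0.0426), np.float64(0.0132), np.float64(0.0422), np.float64(0.0135)] 2.5576
```

```bash
python3 -m crank '[[[-0.0016,0.0054,0.02],0.055],[[-0.0016,0.0054,0.06],0.055],[[-0.0016,0.0054,0.1],0.055],[[-0.0016,0.0054,0.14],0.055],[[-0.0016,0.0054,0.165],0.055],[[-0.0016,0.0054,0.182],0.055],[[-0.0016,0.0054,0.19],0.055],[[-0.0016,0.0054,0.192],0.055],[[-0.0016,0.0054,0.192],0.055],[[-0.0016,0.0054,0.192],0.055]]' 1
python3 - <<'E'
from h import *
w=snap("wrist","w8"); s=telemetry.observe(); print(s["ee_pos"],s["tool_rot"],s["force"],s["opening"])
E
```

```text
time_s: 15.65
ee_pos: [0.5569, -0.3075, 0.0478]
tool_rot: [3.14, -0.0, 0.984]
force: [-0.4, -0.5, 0.2]
opening: 0.0853
[ 0.55686598 -0.307489    0.04770786] [ 3.13991470e+00 -2.62448056e-05  9.83879793e-01] [-0.68992335 -0.84890216 -0.37828108] 0.08543880172861752
```

View pics/w8.png

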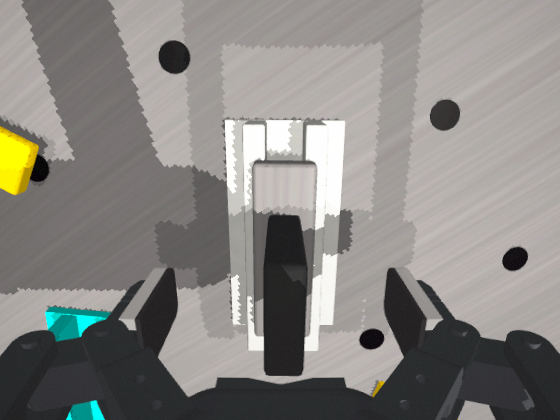

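```bash
python3 -m crank '[[[0.0012,-0.0018,0],0],[[0.0012,-0.0018,0],0],[[0.0012,-0.0018,0],0],[[0.0012,-0.0018,0],0],[[0.0012,-0.0018,0],0],[[0.0012,-0.0018,0],0],[[0.0012,-0.0018,0],0],[[0.0012,-0.0018,0],0],[[0.0012,-0.0018,0],0],[[0.0012,-0.0018,0],0]]' -1
python3 - <<'E'
from h import *
s=telemetry.observe(); print(s["ee_pos"],s["tool_rot"],s["force"],s["opening"])
E
```

```text
time_s: 16.95
ee_pos: [0.5557, -0.3052, 0.0469]
tool_rot: [3.141, -0.0, 0.984]
force: [0.7, -0.7, 2.1]
opening: 0.0133
[ 0.55566479 -0.30519319  0.04693374] [ 3.14119678e+00 -6.83875519e-06  9.83989809e-01] [ 0.70748129 -0.71430329  2.08369038] 0.013343414452357562
```

```bash
python3 -m crank '[[[0,0,-0.02],0],[[0,0,-0.05],0],[[0.02,-0.01,-0.075],0],[[0.06,-0.025,-0.075],-0.1],[[0.11,-0.044,-0.075],-0.2],[[0.16,-0.064,-0.075],-0.3],[[0.21,-0.084,-0.075],-0.328],[[0.25,-0.1,-0.075],-0.328],[[0.278,-0.111,-0.075],-0.328],[[0.278,-0.111,-0.075],-0.328]]' -1; python3 -m crank '[[[0,0,0],0],[[0,0,0],0],[[0,0,0],0],[[0,0,0],0],[[0,0,0],0],[[0,0,0],0],[[0,0,0],0],[[0,0,0],0],[[0,0,0],0],[[0,0,0],0]]' -1
python3 - <<'E'
from h import *
w=snap("wrist","w9"); s=telemetry.observe(); print(s["ee_pos"],s["tool_rot"],s["force"],s["opening"])
E
```

```text
time_s: 18.2
ee_pos: [0.6164, -0.0096, 0.1208]
tool_rot: [-3.139, -0.0, 1.315]
force: [-0.0, 0.1, -2.5]
opening: 0.0133
time_s: 19.45
ee_pos: [0.617, -0.0121, 0.1218]
tool_rot: [3.142, 0.0, 1.312]
force: [0.5, -0.2, -2.9]
opening: 0.0129
[ 0.61702602 -0.01213963  0.1218113 ] [3.14155677e+00 3.12302418e-05 1.31204242e+00] [ 0.1851839   0.03353375 -2.09511013] 0.013345453916673283
```

View pics/w9.png

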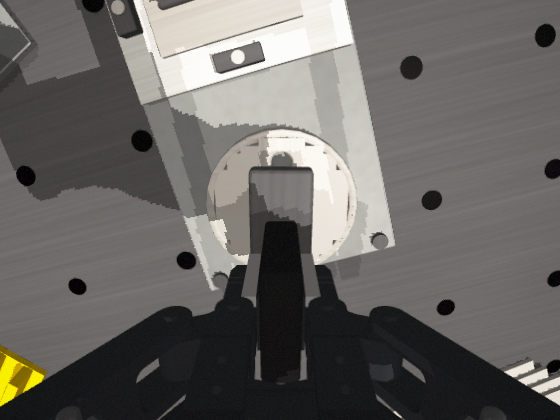

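Run:
```python
from h import *
w=load("w9"); crop("w9",200,110,170,130,4,"k")
```

```text
(no output)
```

View pics/k.png

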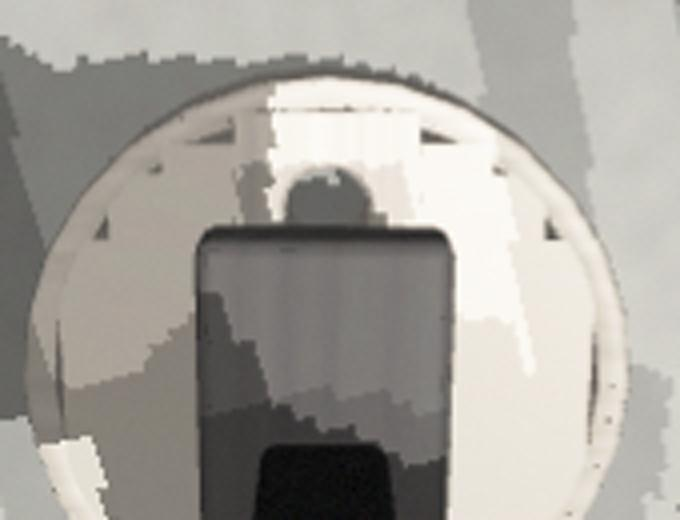

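Run:
```python
from h import *
from scipy.spatial.transform import Rotation as Ro
w=load("w9"); s=telemetry.observe(); R=Ro.from_euler('xyz',s["tool_rot"]).as_matrix(); e=s["ee_pos"]
f=lambda u,v,z: R.T@(at(w,200+u/4,110+v/4,z)-e)
z=e[2]-.017+.01
for p in((199,260),(453,260),(200,430),(450,430),(328,240)): print(p,f(*p,z).round(4))
print("hole",f(330,205,.03).round(4), at(w,200+82.5,110+205/4,.03))
print("ring ctr in tool",(R.T@(np.array([.6172,-.0124,.03])-e)).round(4))
```

```text
(199, 260) [-0.0139 -0.0412  0.007 ]
(453, 260) [ 0.0131 -0.0412  0.007 ]
(200, 430) [-0.0143 -0.022   0.007 ]
(450, 430) [ 0.0133 -0.022   0.007 ]
(328, 240) [-0.0002 -0.0433  0.007 ]
hole [ 0.0005 -0.0311  0.0918] [ 0.58708587 -0.00368965  0.03      ]
ring ctr in tool [-0.0002  0.0002  0.0918]
```

```bash
python3 -m crank '[[[0.0002,-0.0005,0.01],0],[[0.0002,-0.0005,0.025],0],[[0.0002,-0.0005,0.04],0],[[0.0002,-0.0005,0.05],0],[[0.0002,-0.0005,0.056],0],[[0.0002,-0.0005,0.06],0],[[0.0002,-0.0005,0.062],0],[[0.0002,-0.0005,0.064],0],[[0.0002,-0.0005,0.0645],0],[[0.0002,-0.0005,0.0645],0]]' -1
python3 - <<'E'
from h import *
w=snap("wrist","w10"); s=telemetry.observe(); print(s["ee_pos"],s["tool_rot"],s["force"],s["opening"])
crop("w10",180,110,200,140,4,"k")
E
```

```text
time_s: 20.75
ee_pos: [0.6167, -0.0118, 0.0575]
tool_rot: [3.141, -0.0, 1.312]
force: [0.0, -0.2, -2.8]
opening: 0.0138
[ 0.61670531 -0.0118549   0.05752209] [ 3.14119973e+00 -5.30879031e-05  1.31197949e+00] [ 0.00880989 -0.17122982 -2.7832899 ] 0.013284075192376113
```

View pics/k.png

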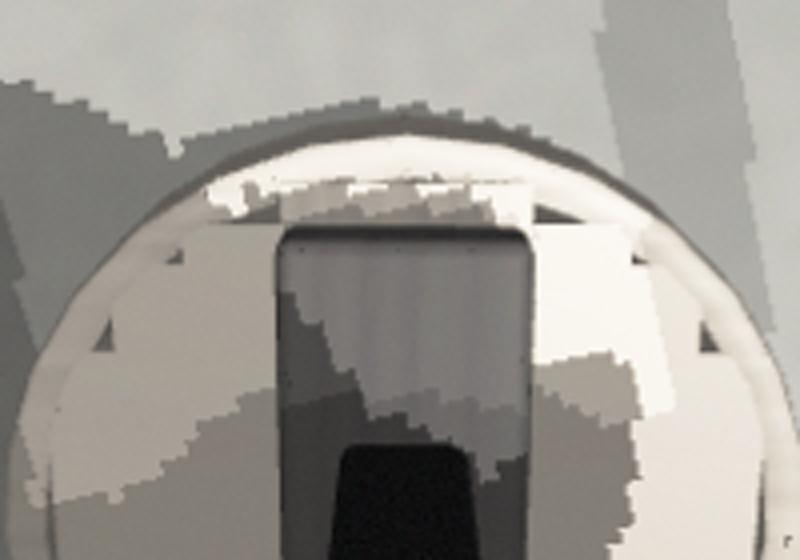

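```bash
python3 -m crank '[[[0,0,0.001],0],[[0,0,0.002],0],[[0,0,0.003],0],[[0,0,0.004],0],[[0,0,0.005],0],[[0,0,0.006],0],[[0,0,0.007],0],[[0,0,0.0075],0],[[0,0,0.0075],0],[[0,0,0.0075],0]]' -1
python3 - <<'E'
from h import *
w=snap("wrist","w11"); s=telemetry.observe(); print(s["ee_pos"],s["tool_rot"],s["force"],s["opening"],s["q"][5])
E
```

```text
time_s: 22.05
ee_pos: [0.6166, -0.0118, 0.0498]
tool_rot: [3.142, -0.0, 1.312]
force: [-0.3, 0.1, -2.8]
opening: 0.0132
[ 0.61663988 -0.01183597  0.04985307] [3.14148160e+00 1.63326692e-06 1.31202573e+00] [-0.93458714  0.14634465 -2.7620163 ] 0.013437608158874497 -1.3996675687038518
```

```bash
python3 -m crank '[[[0,0,0],0.05],[[0,0,0],0.12],[[0,0,0],0.2],[[0,0,0],0.28],[[0,0,0],0.36],[[0,0,0],0.44],[[0,0,0],0.52],[[0,0,0],0.58],[[0,0,0],0.62],[[0,0,0],0.65]]' -1
python3 - <<'E'
from h import *
w=snap("wrist","w12"); s=telemetry.observe(); print(s["ee_pos"],s["tool_rot"],s["force"],s["ft_torque"],s["opening"])
E
```

```text
time_s: 23.35
ee_pos: [0.6165, -0.012, 0.0499]
tool_rot: [3.141, 0.0, 0.661]
force: [-0.8, -0.3, -1.8]
opening: 0.0137
[ 0.61648962 -0.01195993  0.04983923] [3.14142191e+00 3.48621547e-04 6.60435192e-01] [-0.2990971  -0.4658316  -2.64101869] [-0.1023764   0.14578538  0.16111119] 0.013352896038608026
```

View pics/w12.png

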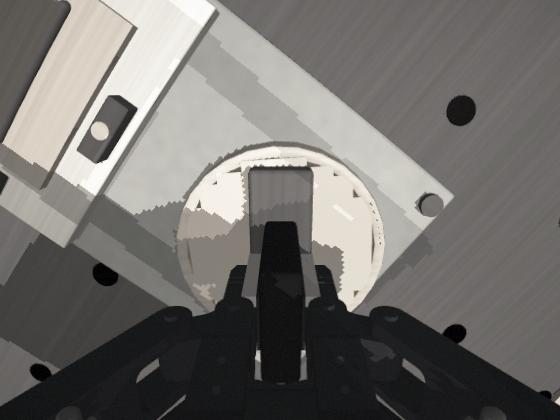

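Ring follows the spanner (its triangle marks stay aligned with the bar). Continue in gentler steps, watching the torque.

```bash
python3 -m crank '[[[0,0,0],0.02],[[0,0,0],0.04],[[0,0,0],0.06],[[0,0,0],0.08],[[0,0,0],0.1],[[0,0,0],0.12],[[0,0,0],0.14],[[0,0,0],0.16],[[0,0,0],0.18],[[0,0,0],0.2]]' -1
python3 - <<'E'
from h import *
s=telemetry.observe(); print(s["ee_pos"],s["tool_rot"],s["force"],s["ft_torque"],s["joint_efforts"][5])
E
```

```text
time_s: 24.65
ee_pos: [0.6164, -0.012, 0.0498]
tool_rot: [3.142, 0.0, 0.461]
force: [-2.2, -2.3, -0.4]
opening: 0.0132
[ 0.61636075 -0.01196319  0.04979501] [3.14158211e+00 4.82339734e-04 4.60718919e-01] [-2.23800687 -2.27529641 -0.38513882] [-0.43582721  0.39999425  0.26869761] 0.09310212917625904
```

```bash
python3 -m crank '[[[0,0,0],0.01],[[0,0,0],0.02],[[0,0,0],0.03],[[0,0,0],0.04],[[0,0,0],0.05],[[0,0,0],0.06],[[0,0,0],0.07],[[0,0,0],0.08],[[0,0,0],0.09],[[0,0,0],0.1]]' -1
python3 - <<'E'
from h import *
w=snap("wrist","w13"); s=telemetry.observe(); print(s["ee_pos"],s["tool_rot"],s["force"],s["ft_torque"],s["joint_efforts"][5])
E
```

```text
time_s: 25.9
ee_pos: [0.6163, -0.0116, 0.0497]
tool_rot: [-3.141, 0.001, 0.362]
force: [-3.0, -2.1, 0.4]
opening: 0.0133
[ 0.61630025 -0.01159594  0.04969301] [-3.14149652e+00  5.07417373e-04  3.62098733e-01] [-3.58056814 -2.50918443 -0.91545597] [-0.69913254  0.62794715  1.30792214] 1.3247130811214447
```

```bash
python3 -m crank '[[[0,0,0],0.01],[[0,0,0],0.02],[[0,0,0],0.02],[[0,0,0],0.02],[[0,0,0],0.02],[[0,0,0],0.02],[[0,0,0],0.02],[[0,0,0],0.02],[[0,0,0],0.02],[[0,0,0],0.02]]' -1
python3 - <<'E'
from h import *
w=snap("wrist","w14"); s=telemetry.observe(); print(s["ee_pos"],s["tool_rot"],s["force"],s["ft_torque"],s["joint_efforts"][5])
crop("w14",160,110,240,180,3,"k")
E
```

```text
time_s: 27.2
ee_pos: [0.6163, -0.0117, 0.0497]
tool_rot: [-3.141, 0.0, 0.342]
force: [-6.0, 0.6, -1.5]
opening: 0.0132
[ 0.61632784 -0.01166942  0.04969091] [-3.14119447e+00  4.15822008e-04  3.42000806e-01] [-5.36594224  0.83276354 -0.07954669] [-0.29692453  0.89965341  1.87606585] 1.8709385767579079
```

View pics/k.png

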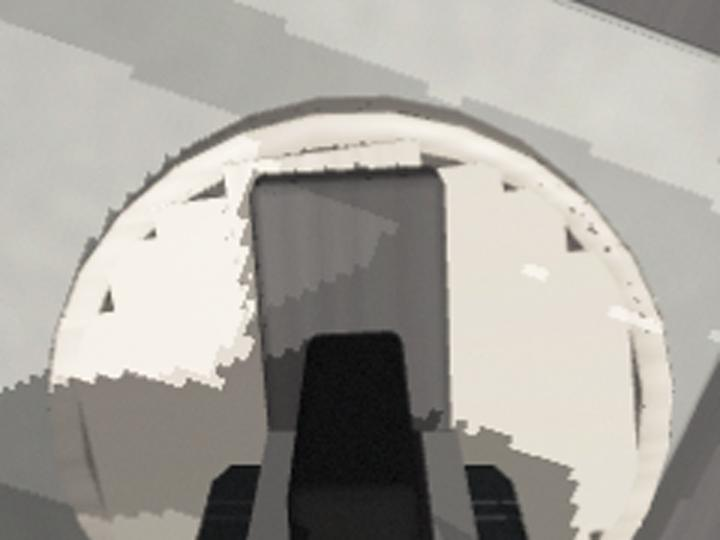

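```bash
python3 -m crank '[[[0,0,0],-0.02],[[0,0,0],-0.04],[[0,0,0],-0.05],[[0,0,0],-0.05],[[0,0,0],-0.05],[[0,0,0],-0.05],[[0,0,0],-0.05],[[0,0,0],-0.05],[[0,0,0],-0.05],[[0,0,0],-0.05]]' -1
python3 - <<'E'
from h import *
s=telemetry.observe(); print(s["ee_pos"],s["tool_rot"],s["force"],s["ft_torque"],s["joint_efforts"][5])
E
```

```text
time_s: 28.5
ee_pos: [0.6164, -0.0118, 0.0496]
tool_rot: [-3.141, 0.0, 0.392]
force: [-5.3, -0.4, -6.7]
opening: 0.0129
[ 0.61636619 -0.01178795  0.04959182] [-3.14132759e+00  4.30914853e-04  3.91913440e-01] [-5.33187216 -0.36175356 -6.67387211] [-0.15370719  0.88700046  0.34932524] 0.35756025463342667
```

```bash
python3 -m crank '[[[0,0,0],-0.012],[[0,0,0],-0.012],[[0,0,-0.001],-0.012],[[0,0,-0.003],-0.012],[[0,0,-0.006],-0.012],[[0,0,-0.01],-0.012],[[0,0,-0.015],-0.012],[[0,0,-0.03],-0.012],[[0,0,-0.06],-0.012],[[0,0,-0.1],-0.012]]' -1
python3 - <<'E'
from h import *
s=telemetry.observe(); print(s["ee_pos"],s["tool_rot"],s["force"],s["ft_torque"],s["opening"])
E
```

```text
time_s: 29.75
ee_pos: [0.6166, -0.0117, 0.1511]
tool_rot: [-3.141, -0.0, 0.404]
force: [0.7, 0.1, -2.4]
opening: 0.0133
[ 0.61662975 -0.0116852   0.15105769] [-3.14133896e+00 -4.03380549e-05  4.03905469e-01] [ 0.66574068  0.09373428 -2.35651146] [-0.06426708 -0.05146739  0.02573742] 0.013348778073655662
```

```bash
python3 -m crank '[[[-0.01,0.03,-0.03],0],[[-0.03,0.07,-0.06],0],[[-0.04,0.1,-0.08],0],[[-0.04,0.11,-0.08],0],[[-0.04,0.11,-0.08],0],[[-0.04,0.11,-0.08],0],[[-0.04,0.11,-0.08],0],[[-0.04,0.11,-0.08],0],[[-0.04,0.11,-0.08],0],[[-0.04,0.11,-0.08],0]]' -1
python3 - <<'E'
from h import *
w=snap("wrist","w15"); s=telemetry.observe(); print(s["ee_pos"],s["tool_rot"],s["force"],s["ft_torque"],s["opening"])
E
```

```text
time_s: 31.0
ee_pos: [0.6231, -0.1285, 0.2297]
tool_rot: [-3.142, 0.0, 0.404]
force: [-0.0, 0.0, -2.7]
opening: 0.0133
[ 0.62309781 -0.12859353  0.22980343] [-3.14159005e+00 -2.75497997e-05  4.04091032e-01] [ 0.02437671 -0.45255522 -3.04223349] [ 0.00929365  0.01851847 -0.00771952] 0.012841976467776588
```

View pics/w15.png

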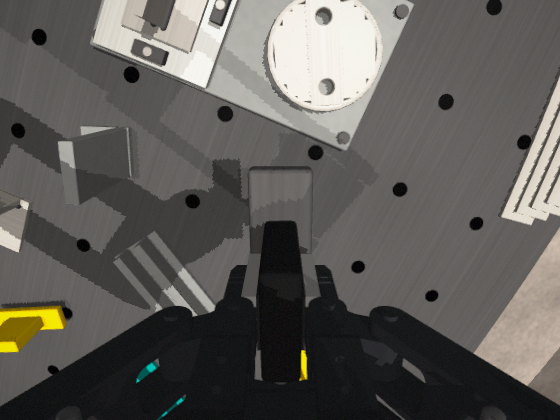

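Run:
```python
from h import *
from scipy.spatial.transform import Rotation as Ro
w=load("w15"); h=[at(w,*p,.03) for p in((323.5,16),(325.5,86.5))]; m=(h[0]+h[1])/2; d=h[1]-h[0]; print(m,np.arctan2(d[1],d[0]),np.linalg.norm(d))
print("turned",-0.2588-np.arctan2(d[1],d[0]))
s=telemetry.observe();R=Ro.from_euler('xyz',s["tool_rot"]).as_matrix(); e=s["ee_pos"]
f=lambda u,v,z: R.T@(at(w,u,v,z)-e)
for p in((249,175),(313,175),(250,230),(311.5,230),(281,169.5)): print(p,f(*p,e[2]-.007).round(4))
crop("w15",240,160,80,90,6,"k")
```

```text
[ 0.61633907 -0.0124628   0.03      ] -1.1090840806483242 0.059919800499195666
turned 0.8502840806483243
(249, 175) [-0.0133 -0.0408  0.007 ]
(313, 175) [ 0.014  -0.0408  0.007 ]
(250, 230) [-0.0134 -0.0158  0.007 ]
(311.5, 230) [ 0.014  -0.0158  0.007 ]
(281, 169.5) [ 0.0003 -0.0432  0.007 ]
```

View pics/k.png

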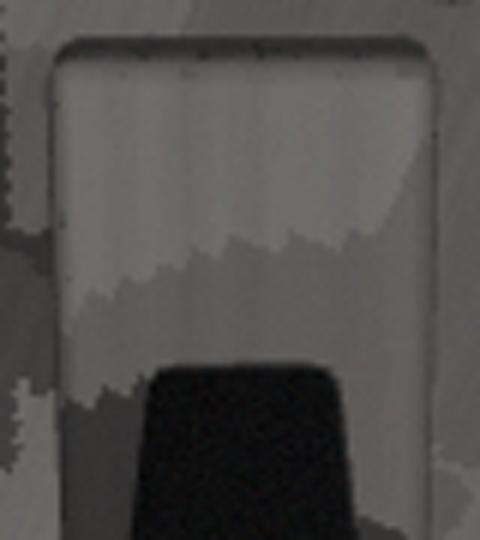

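```bash
python3 -m crank '[[[-0.03,0.03,0],-0.15],[[-0.06,0.06,0],-0.3],[[-0.09,0.09,0],-0.45],[[-0.12,0.12,0.02],-0.58],[[-0.1313,0.1358,0.05],-0.58],[[-0.1313,0.1358,0.08],-0.58],[[-0.1313,0.1358,0.105],-0.58],[[-0.1313,0.1358,0.12],-0.58],[[-0.1313,0.1358,0.125],-0.58],[[-0.1313,0.1358,0.125],-0.58]]' -1
python3 - <<'E'
from h import *
w=snap("wrist","w16"); s=telemetry.observe(); print(s["ee_pos"],s["tool_rot"],s["force"],s["opening"])
crop("w16",200,90,170,170,4,"k")
E
```

```text
time_s: 32.3
ee_pos: [0.5562, -0.3053, 0.1052]
tool_rot: [3.141, -0.0, 0.984]
force: [-0.3, -0.4, -2.8]
opening: 0.0134
[ 0.55644186 -0.30547136  0.10569391] [ 3.13987640e+00 -7.59026335e-06  9.84245376e-01] [-0.19894487 -0.24828216 -2.62566662] 0.013262855743734526
```

View pics/k.png

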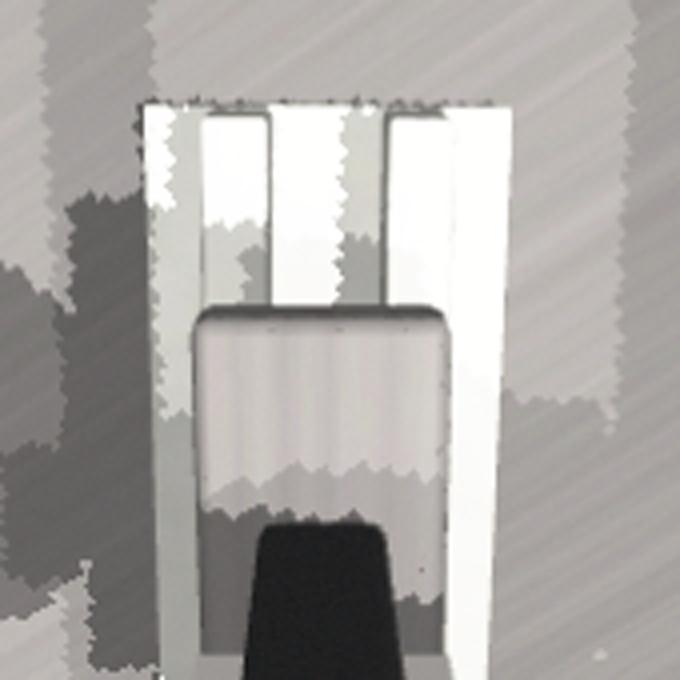

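```bash
python3 -m crank '[[[0,0,0.01],0],[[0,0,0.02],0],[[0,0,0.03],0],[[0,0,0.04],0],[[0,0,0.047],0],[[0,0,0.052],0],[[0,0,0.055],0],[[0,0,0.057],0],[[0,0,0.058],0],[[0,0,0.0582],0]]' -1
python3 - <<'E'
from h import *
s=telemetry.observe(); print(s["ee_pos"],s["tool_rot"],s["force"],s["opening"])
E
```

```text
time_s: 33.6
ee_pos: [0.5558, -0.3053, 0.0469]
tool_rot: [3.141, 0.0, 0.984]
force: [-0.4, 0.2, -1.5]
opening: 0.0133
[ 0.55583756 -0.30527516  0.04693321] [3.14112330e+00 6.59127698e-06 9.84008252e-01] [-0.42167418  0.18089901 -1.53360229] 0.013275038803007953
```

```bash
python3 -m crank '[[[0,0,0],0],[[0,0,0],0],[[0,0,0],0],[[0,0,0],0],[[0,0,0],0],[[0,0,-0.01],0],[[0,0,-0.04],0],[[0,0,-0.08],0],[[0,0,-0.13],0],[[0,0,-0.17],0]]' 1; python3 -m crank '[[[0,0,-0.03],0],[[0,0,-0.03],0],[[0,0,-0.03],0],[[0,0,-0.03],0],[[0,0,-0.03],0],[[0,0,-0.03],0],[[0,0,-0.03],0],[[0,0,-0.03],0],[[0,0,-0.03],0],[[0,0,-0.03],0]]' 1
python3 - <<'E'
from h import *
w=snap("wrist","w17"); s=telemetry.observe(); print(s["ee_pos"],s["tool_rot"],s["force"],s["opening"])
crop("w17",200,90,180,170,4,"k")
snap("top","t2"); crop("t2",90,150,360,160,2,"a2")
E
```

```text
time_s: 34.85
ee_pos: [0.5561, -0.3054, 0.2196]
tool_rot: [3.139, -0.0, 0.984]
force: [0.8, -0.5, -0.3]
opening: 0.0855
time_s: 36.1
ee_pos: [0.5557, -0.3052, 0.2467]
tool_rot: [3.141, -0.0, 0.984]
force: [0.5, -0.3, 0.9]
opening: 0.0849
[ 0.55572713 -0.30516622  0.24666804] [ 3.14146055e+00 -1.83143496e-05  9.84002416e-01] [-1.22711305  0.34256991  0.19965286] 0.08547658039125261
```

View pics/k.png

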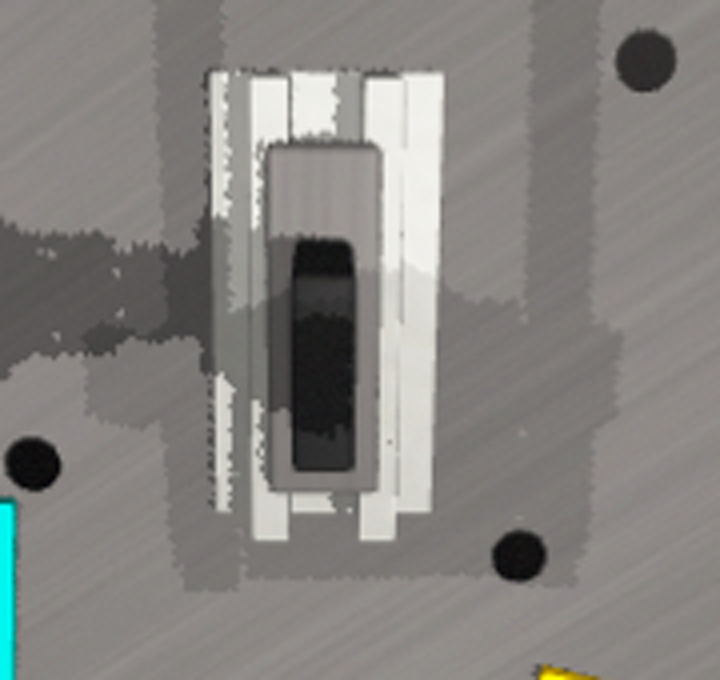

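View pics/a2.png

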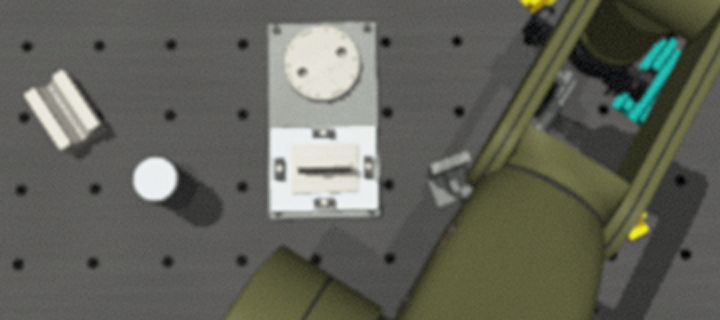

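Run:
```python
from h import *
w=load("w17"); f=lambda L,z: np.array([at(w,200+u/4,90+v/4,z) for u,v in L])
for n,L,z in(("bar",[(267,145),(381,149),(377,493),(268,489)],.04),("rails",[(252,77),(403,77),(396,540),(253,540)],.03)):
    P=f(L,z); d=P[0]-P[3]+P[1]-P[2]; print(n,P.mean(0).round(4),np.arctan2(d[1],d[0]).round(4))
print(bot.job_done())
```

```text
bar [ 0.5563 -0.3057  0.04  ] 2.5509
rails [ 0.5572 -0.3055  0.03  ] 2.5493
the job is handed in; nothing more can be done
None
```

The T-joint is on the plate, the ring is turned to what I judge is its end stop, and the spanner is back on its grey rest. I handed the job in at about 36 s; no verdict was reported.

- **T-joint:** after I let go, the wrist camera showed it within about 0.5 mm of the middle between the stops. It was within about 0.005 rad of square. It touched down at about 11 N before the fingers opened.
- **Lock ring:** both prongs went in about 9 mm with no contact force. From the hole positions before and after, the ring turned 0.85 rad clockwise. The wrist torque stayed near 0.27 N m, then rose to 1.9 N m over the last 0.1 rad of turning. I backed off within the play before lifting out. The end stop is inferred from that torque rise, because the starting angle could not be measured.
- **Spanner:** it lies about 1 mm from the rest's middle and within 0.002 rad of the groove, prongs in the groove. The fingers are well clear above it.
- **Bystanders:** I never reached for any of them. In the last top view the vee block, can and bracket stand where they were; the arm hid the corner joint there, so I did not check it at the end.

No check failed. The largest disagreement between repeat measurements was about 1.5 mm, on a hole partly hidden by the spanner, and the fit was unaffected.

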